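# Load the clamp-pad nest, snap its guard on and test it

### The arm

A 6-joint arm with a two-finger parallel gripper is mounted at the origin on the work surface. World frame = base frame: x ahead of the robot, y to its left, z up, the work surface at z = 0. Lengths are in mm, angles in rad, forces in N, time in s.
With the tool pointing down it reaches from about 275 to 750 mm from the base axis. Payload 10.2 kg.
Tool frame: the origin (TCP) lies midway between the tips of the shut fingers; the grasp point (between the pads) lies 19 mm behind it; z points along the fingers, y is the line along which they close (so a half turn about z gives the same grasp; the last joint's range is limited). The gripper opens to 88 mm and grips with 3 to 60 N. Pads are 18 mm wide; open, the fingers measure 123 mm over their backs; the gripper's body (75 mm by 187 mm) begins 45 mm behind the grasp point.
Start: joints at [0.958, 0.313, 1.498, -0, 1.331, -0.223], TCP at [199.515, 485.618, 238.72] pointing down, gripper open.
Joint ranges: [-2.94, 2.94], [-0.97, 2.17], [0.19, 2.56], [-1.23, 4.37], [0.02, 3.11], [-2.88, 2.88]. Speed limits (rad/s): [2.39, 2.39, 3.01, 3.14, 3.14, 3.14].

### API

Orientations are given as a unit quaternion [x, y, z, w].
In Python, from cell import ctrl gives the robot as it stands.
- The arm moves only by the tool jog_arm, never from a script. Its argument "series" is a list that holds one entry, the list of rows, each a list of 6 numbers: the shift along the tool's x, y, z scaled (see below), then the turn, a rotation vector about the tool's x, y, z scaled (see below). In form: [[[tx, ty, tz, wx, wy, wz], ...]]. A call has 1 to 20 rows; each row is the pose to reach, as a shift and turn from the pose commanded when the call began, along the tool's axes at that moment; what a row does not reach only later rows make up. The controller multiplies each number of a shift by 100 mm and each number of a turn by 60 degrees. A row lasts 1/8 s, in which the tool goes at most 62.5 mm and 10.7 degrees, less where a joint would pass 70% of its speed; a pose out of reach is approached as far as the arm can. A call with a number of a shift or a turn outside -1 to 1 is refused whole. A call with a gripper value outside its range is refused whole. "grip" is the opening, from -1 (shut) to 1 (fully open), set as the call begins (left out, the last holds). The fingers move at their own pace and stop on an object; the grip force is fixed at half the most. Time passes only in rows, so rows that repeat a pose let the fingers close. It gives the time, the measured TCP pose, the force, the opening and the grip force at its end, in the units of the state.
- ctrl.get_state(): the state, without advancing time (a new reading comes with each control period).
- ctrl.grab_frame(name): name is "scene" or "top" or "wrist"; returns (picture, depth): 480x640x3 uint8, red, green, blue; 480x640 float32, mm along the optical axis (not along the pixel's ray), 0 where there is no reading.
- ctrl.camera_params(name): a dict with "fx", "fy", "cx", "cy" (pixels), "R" (3x3) and "t" (3): a world point X has camera coordinates R X + t. Camera axes: x right, y down, z forward; pixel columns grow to the right and rows downward; lengths in mm; the calibration is good to about 2 mm. A picture is of the moment at which its call begins: read the wrist's pose just before it. camera_params takes no time and is no camera call; for the wrist camera it gives the pose at the moment of the call.
- ctrl.close_job(): hands the job in; it is judged then, once.
Trained networks look in the newest picture that a camera, given by its name, has taken for a name from the list of things; names that differ only in an ending like _2 or _b are one class to them, and where a whole thing is asked for, a point or a joint stands for the part that bears it (a point fixed in the world has none). Each returns a list of dicts, best first, with "confidence" (0 to 1); they miss things now and then, are a little off and sometimes report something else, mostly with a low value. They report only what shows in the picture. A call takes as long as a camera call. They do not tell look-alikes from the thing itself.
- ctrl.find_in(label, camera): "centre" ([x, y, z] in mm, in world coordinates, good to about 4 mm: the middle of the surface that is visible of it).
- ctrl.tip_of(label, camera): "centre" ([x, y, z] in mm, in world coordinates, good to about 4 mm: a listed point, or the origin of a listed thing).
The state is a dict: "t": time; "q": joint angles; "qvel": joint speeds; "joint_efforts": joint torques, N m; "eef_pos": TCP position; "tool_rot": TCP orientation; "contact_force": force on the tool from outside, world axes, zero at the start; "torque": the same for the moment, N m; "width": opening from 0.0 (shut) to 1.0 (fully open); "finger_force": force on a finger pad.
Only numpy, scipy, OpenCV 4.12 (cv2) and the standard library are available. Lean on these libraries where they do the work, as an engineer would, in place of code of your own. Each camera call takes 0.05 s, during which the arm holds its last target. There are 200 camera calls.

### The job

Take the black blanking plug out of the steel pad nest and drop it in the small yellow bin beside the nest, and press every aluminium clamp pad on the bench fully home in a pocket of its own in the nest, flush with the top. Then set the grey spatter guard over the nest and press it straight down until both of its clip arms snap under the rim, and last press the test button on the control box fully down and let it go. Do not knock over the standing tube stub.

Things in the scene. Friction and masses are not known exactly. Their poses are not given: they have to be found in the camera images.
- nest: steel pad nest fixed on the bench: a block 76 (its x) x 176 (its y) x 30 mm high, with four open pockets in a row along its y. Origin: centre of its underside. Along both long sides the top 8 mm overhang by 5 mm as a rim for the guard's clips. The blanking plug stands in pocket 1 at the start
- nest_top (a point): centre of the nest's top face, 30 mm above the bench; axes as the nest's. In each pocket two spring balls low in its +x and -x walls stop a pad that is only lowered in and let go about 5 mm proud; pressing down on it with some 4 to 12 N takes it past them and home
- pocket1 (a point): centre of the mouth of pocket 1 (-63 mm along the nest's y from its middle), level with the nest's top; axes as the nest's. The pocket is 43 (x) x 31 (y) mm and 24 mm deep: a pad lies in it flush, with 1.5 mm play on each side, its 40 mm side along the nest's x
- pocket2 (a point): centre of the mouth of pocket 2 (-21 mm along the nest's y from its middle), level with the nest's top; axes as the nest's. The pocket is 43 (x) x 31 (y) mm and 24 mm deep: a pad lies in it flush, with 1.5 mm play on each side, its 40 mm side along the nest's x
- pocket3 (a point): centre of the mouth of pocket 3 (+21 mm along the nest's y from its middle), level with the nest's top; axes as the nest's. The pocket is 43 (x) x 31 (y) mm and 24 mm deep: a pad lies in it flush, with 1.5 mm play on each side, its 40 mm side along the nest's x
- pocket4 (a point): centre of the mouth of pocket 4 (+63 mm along the nest's y from its middle), level with the nest's top; axes as the nest's. The pocket is 43 (x) x 31 (y) mm and 24 mm deep: a pad lies in it flush, with 1.5 mm play on each side, its 40 mm side along the nest's x
- plug_knob (a point): centre of the knob of the black plastic blanking plug, 40 g: knob 16 (its x) x 24 (its y) x 24 mm high, on a flange 52 x 36 x 5 mm that rests on the nest's top (flange underside 17 mm below this point); a stub 39 x 27 mm reaches 12 mm further down, loosely, into the pocket. Lifts straight out
- pad1_mid (a point): bare aluminium clamp pad, a plain block 40 (its x) x 28 (its y) x 24 mm high, 75 g; the point is its centre, 12 mm above its underside. Stands upright loose on the bench to the robot's right. Two to four of these pads are present from start to start. All pads are alike and fit any pocket, either way round
- pad2_mid (a point): bare aluminium clamp pad, a plain block 40 (its x) x 28 (its y) x 24 mm high, 75 g; the point is its centre, 12 mm above its underside. Stands upright loose on the bench to the robot's right. Two to four of these pads are present from start to start. All pads are alike and fit any pocket, either way round
- pad3_mid (a point): bare aluminium clamp pad, a plain block 40 (its x) x 28 (its y) x 24 mm high, 75 g; the point is its centre, 12 mm above its underside. Stands upright loose on the bench to the robot's right. Two to four of these pads are present from start to start. All pads are alike and fit any pocket, either way round
- pad4_mid (a point): bare aluminium clamp pad, a plain block 40 (its x) x 28 (its y) x 24 mm high, 75 g; the point is its centre, 12 mm above its underside. Stands upright loose on the bench to the robot's right. Two to four of these pads are present from start to start. All pads are alike and fit any pocket, either way round
- guard_handle (a point): centre of the rib handle of the grey plastic spatter guard (0.2 kg), at the robot's left: rib 16 (its x) x 70 (its y) x 30 mm high on a plate 78 (x) x 188 (y) x 6 mm whose underside lies 21 mm below this point. Skirts at the plate's two ends reach 20 mm further down; it stands on them. Seated, the plate lies on the nest's top, guard y along nest y, either way round
- clip_a (a joint): angle (rad) by which the black sprung clip arm on the guard's +x side, 60 mm wide, is pushed outwards: 0 at rest and again once its tooth is snapped under the nest's rim, up to about 0.15 while riding over it. The teeth meet the rim with the plate about 16 mm above the nest's top; snapping on takes about 8 to 15 N straight down
- clip_b (a joint): the same for the clip arm on the guard's -x side. Over the nest the arms have 1.5 mm play beside its long sides, the skirts 2 mm at its ends
- bin: small open yellow plastic bin fixed on the bench beyond the nest, 130 (x) x 160 (y) x 55 mm high, walls 4 mm. Origin: centre of its underside, on the bench
- control: grey control box fixed on the bench, 75 x 90 x 45 mm high, the test button in the middle of its top. Origin: centre of its underside
- test_button_top (a point): centre of the top of the round green test button (28 mm across, in a black collar), 63 mm above the bench when released; it is pressed straight down
- test_button (a joint): how far the test button is pressed, m: 0 released, 0.006 fully down (takes 6 N); springs back by itself
- tube_stub: short steel tube standing on end beyond the guard, 38 mm across, 60 mm high; not to be knocked over. Origin: centre of its underside
There are look-alikes about, which are no part of the job. Leave any blue look-alike of the part that bears plug_knob alone.

How it is judged:
By the outcome, as a careful person would: the job done as asked, in the order asked, and still so for the second after the job is handed in, with the robot touching nothing.
Of pad1, pad2, pad3, pad4 only 2 to 4 are there at a start; the rules pass over those that are not, and their reading is None.
At some moment in a run one of pad1, pad2, pad3, pad4, guard may be knocked a few centimetres aside while the robot is not near it.
It also fails if it takes over 210 s, if anything falls off the work surface, if the arm or the gripper's body presses on something with over 40 N, if the wrist force passes 120 N, or if a joint passes its speed limit or range.

## Working session

There is one attempt and no reset: what is moved stays moved. The work goes in short steps, Python scripts to look and compute and a tool call to move; the robot and the scene stay as the last step left them, time stands still between calls to the robot, and variables do not carry over. Pictures are saved under pics/ and viewed, at most 17 in all, crops included, and the job is handed in when it is done.

Besides the shell and the picture viewer there is one more tool, called after "Request:" by a JSON object that holds its "api" and its "payload". jog_arm: Moves the arm, as the interface text tells. Its arguments: {"type":"object","properties":{"series":{"type":"array","items":{"type":"array","items":{"type":"array","items":{"type":"number"}}}},"grip":{"type":"number"}},"required":["series"]}

```bash
ls; mkdir -p pics
python3 - <<'E'
from cell import ctrl
import cv2
s=ctrl.get_state();print(s)
for c in("top","scene"):
    p,d=ctrl.grab_frame(c);cv2.imwrite(f"pics/{c}0.png",p[:,:,::-1])
    k=ctrl.camera_params(c);print(c,k)
for l in("nest","plug_knob","pad1_mid","guard_handle","bin","test_button_top","tube_stub","pocket1","pocket4","control","clip_a"):
    for c in ("top","scene"):
        print(l,c,[([round(v) for v in r["centre"]],round(r["confidence"],2)) for r in ctrl.tip_of(l,c)])
E
```

```text
pics
{'t': 0.0, 'q': array([ 9.57619875e-01,  3.13428372e-01,  1.49837947e+00,  2.67116861e-05,
        1.33100508e+00, -2.23356876e-01]), 'qvel': array([ 9.12454305e-05,  1.55621911e-03, -5.83975232e-04,  8.00516950e-04,
       -4.62930815e-04, -2.76739846e-04]), 'joint_efforts': array([-2.78838497e-04, -4.02210224e+01, -2.52271414e+01,  6.94266404e-02,
        3.53285554e-02, -1.28206434e-04]), 'eef_pos': array([199.36167584, 485.42954203, 238.1938251 ]), 'tool_rot': array([ 1.93681115e-01,  9.81064347e-01, -5.52266155e-04, -2.59675117e-04]), 'contact_force': array([ 0.14377804, -0.69819723,  0.71029859]), 'torque': array([ 0.02243795,  0.02005931, -0.02687089]), 'finger_force': 0.0, 'width': 1.0007168216074882}
top {'fx': 536.8333017783949, 'fy': 536.8333017783949, 'cx': 318.4294810207213, 'cy': 231.05915596403614, 'R': array([[-0.00108525, -0.99964307,  0.02669358],
       [-0.98648278, -0.00330386, -0.16383164],
       [ 0.16386136, -0.02651055, -0.98612709]]), 't': array([ -52.67231619,  525.90465657, 1202.12714196])}
scene {'fx': 508.83355799981484, 'fy': 508.83355799981484, '
[... 958 characters left out ...]
2), ([484, 69, 32], 0.58)]
pocket1 scene [([486, -18, 29], 0.93), ([485, -60, 27], 0.61), ([486, 26, 28], 0.6), ([486, 70, 36], 0.58), ([429, -233, 12], 0.53)]
pocket4 top [([486, -16, 30], 0.88), ([485, -56, 32], 0.83), ([486, 28, 32], 0.62), ([484, 69, 32], 0.58)]
pocket4 scene [([486, -18, 29], 0.93), ([485, -60, 27], 0.61), ([486, 26, 28], 0.6), ([486, 70, 36], 0.58), ([429, -233, 12], 0.53)]
control top [([648, -147, 2], 0.76)]
control scene [([644, -148, -2], 0.84)]Traceback (most recent call last):
  File "<stdin>", line 9, in <module>
ValueError: it knows: bin, control, guard_handle, nest, nest_top, pad1_mid, pad2_mid, pad3_mid, pad4_mid, plug_knob, pocket, test_button_top, tube_stub
```

View pics/top0.png

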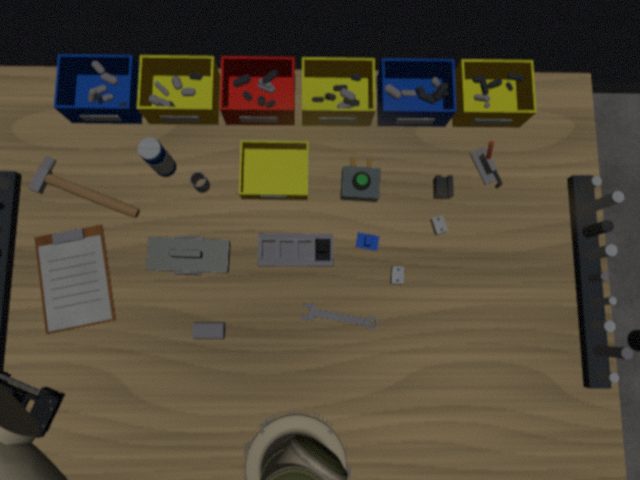

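View pics/scene0.png

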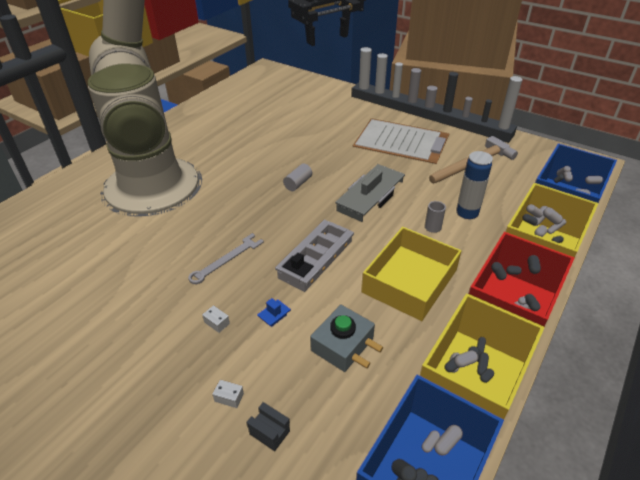

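The top view shows two pads, at px (398,275) and (440,225). It also shows the nest at (295,250), the guard at (187,255), the yellow bin at (274,170), the control box at (361,182), the tube stub at (200,182) and the blue decoy plug at (367,241). I'll straighten the tool and move over to the pads for a close look.

Request:
{"api": "jog_arm", "payload": {"series": [[[-1,-1,-0.3,0,0,-0.372],[-1,-1,-0.3,0,0,-0.372],[-1,-1,-0.3,0,0,-0.372],[-1,-1,-0.3,0,0,-0.372]]]}}

```text
t: 1.6
eef_pos: [254.7, 354.2, 269.4]
tool_rot: [0.001, 1.0, 0.0, 0.001]
contact_force: [-0.4, 0.4, -0.1]
width: 0.996
finger_force: 0.0
```

Request:
{"api": "jog_arm", "payload": {"series": [[[-0.9,-1,-0.3,0,0,0],[-0.9,-1,-0.3,0,0,0],[-0.9,-1,-0.3,0,0,0]]]}}

```text
t: 1.98
eef_pos: [345.7, 254.0, 299.1]
tool_rot: [0.002, 1.0, 0.0, 0.0]
contact_force: [0.5, 1.2, -0.0]
width: 0.998
finger_force: 0.0
```

Request:
{"api": "jog_arm", "payload": {"series": [[[-0.9,-1,-0.3,0,0,0],[-0.9,-1,-0.3,0,0,0],[-0.9,-1,-0.3,0,0,0]]]}}

```text
t: 2.35
eef_pos: [435.4, 154.2, 328.5]
tool_rot: [0.001, 1.0, 0.0, -0.0]
contact_force: [-0.6, 0.2, -0.2]
width: 0.997
finger_force: 0.0
```

Request:
{"api": "jog_arm", "payload": {"series": [[[0,-1,0,0,0,0],[0,-1,0,0,0,0],[0,-1,0,0,0,0]]]}}

```text
t: 2.72
eef_pos: [433.7, 55.0, 328.3]
tool_rot: [0.001, 1.0, 0.0, -0.0]
contact_force: [-0.5, -0.0, -0.7]
width: 1.002
finger_force: 0.0
```

Request:
{"api": "jog_arm", "payload": {"series": [[[0,-1,0,0,0,0],[0,-1,0,0,0,0],[0,-1,0,0,0,0]]]}}

```text
t: 3.1
eef_pos: [434.1, -44.6, 328.3]
tool_rot: [0.001, 1.0, 0.0, -0.0]
contact_force: [0.6, 0.2, -0.3]
width: 1.004
finger_force: 0.0
```

```bash
cat > h.py <<'E'
from cell import ctrl
import cv2, numpy as np
from scipy.spatial.transform import Rotation as Ro
def shot(c,save=None):
    p=None
    K=ctrl.camera_params(c)
    p,d=ctrl.grab_frame(c)
    if save: cv2.imwrite(f"pics/{save}.png",p[:,:,::-1])
    v,u=np.mgrid[:480,:640]
    C=np.stack([(u-K["cx"])/K["fx"]*d,(v-K["cy"])/K["fy"]*d,d],-1)
    W=(C-K["t"])@K["R"]           # R^T (C-t)
    W[d<=0]=np.nan
    return p,d,W,K
def blobs(W,zlo,zhi,box,amin=100,amax=1e9):
    """min-area rects (world mm) of surfaces at height zlo..zhi inside box x0,x1,y0,y1"""
    X,Y,Z=W[...,0],W[...,1],W[...,2]
    m=(Z>zlo)&(Z<zhi)&(X>box[0])&(X<box[1])&(Y>box[2])&(Y<box[3])
    n,L,st,_=cv2.connectedComponentsWithStats(cv2.morphologyEx(m.astype(np.uint8),cv2.MORPH_OPEN,np.ones((3,3))))
    out=[]
    for i in range(1,n):
        if not amin<=st[i,4]<=amax: continue
        P=W[L==i]
        (cx,cy),(w,h),a=cv2.minAreaRect(P[:,:2].astype(np.float32))
        if w<h: w,h,a=h,w,a+90
        a=(a+90)%180-90                    # long axis angle in world
        out.append((round(cx,1),round(cy,1),round(float(np.median(P[:,2])),1),round(w,1),round(h,1),round(a,1),int(st[i,4])))
    return out
def pose():
    s=ctrl.get_state(); r=Ro.from_quat(s["tool_rot"]).as_matrix()
    print("t",round(s["t"],2),"tcp",np.round(s["eef_pos"],1),"yaw of tool y",round(np.degrees(np.arctan2(r[1,1],r[0,1])),2),"F",np.round(s["contact_force"],1),"w",round(s["width"]*88,1),"ff",round(s["finger_force"],1)); return s
E
python3 - <<'E'
from h import *
pose()
p,d,W,K=shot("wrist","w1"); print(K["fx"],-K["R"].T@K["t"],np.nanmin(W[...,2]))
for b in blobs(W,10,80,(350,600,-330,120)):print(b)
p,d,W,K=shot("top")
print("top")
for b in blobs(W,12,100,(300,720,-350,350),40):print(b)
E
```

```text
t 3.1 tcp [434.1 -44.6 328.3] yaw of tool y 89.91 F [ 0.6  0.2 -0.3] w 88.4 ff 0.0
409.02112901765054 [350.91394982 -45.1668909  473.93209617] -4.4032525551324335
(428.7, -235.4, 23.4, 40.3, 29.1, -4.1, 1093)
(486.8, 3.6, 29.7, 176.1, 76.3, 89.9, 7781)
(508.7, -166.6, 16.9, 52.2, 36.6, 79.6, 1342)
(549.4, -328.2, 20.5, 33.8, 9.6, 14.5, 293)
top
(636.7, 104.1, 46.1, 152.8, 79.4, 44.6, 447)
(675.5, 304.9, 57.8, 49.7, 20.8, -47.9, 280)
(658.6, -153.0, 45.3, 106.6, 90.4, -3.7, 1386)
(643.3, 227.5, 42.7, 38.0, 36.6, 23.0, 226)
(637.4, -339.7, 37.3, 50.1, 19.7, 1.3, 186)
(545.6, -339.7, 23.8, 40.5, 28.0, 15.1, 178)
(487.0, 84.8, 30.2, 67.9, 7.8, 0.8, 115)
(472.3, 252.5, 26.6, 190.0, 89.7, 88.2, 2874)
(425.3, -236.6, 24.2, 39.7, 28.2, -2.2, 220)
(309.2, 197.1, 37.4, 68.1, 17.8, 89.9, 281)
```

View pics/w1.png

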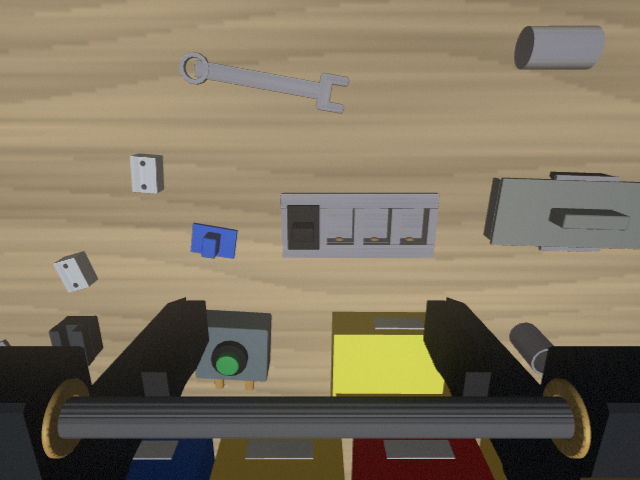

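The wrist view confirms the pads at px (147,173) and (75,270), the nest at (360,225) with the plug in its left pocket (303,228), and the decoy at (213,240). The nest centre measures (486.8, 3.6) with yaw near 0. I'll grasp the plug next.

Request:
{"api": "jog_arm", "payload": {"series": [[[-0.527,-0.148,1,0,0,0],[-0.527,-0.148,1,0,0,0],[-0.527,-0.148,1,0,0,0]]]}}

```text
t: 3.58
eef_pos: [486.1, -57.6, 226.1]
tool_rot: [-0.001, 1.0, 0.001, -0.003]
contact_force: [-0.5, 0.2, 0.1]
width: 1.001
finger_force: 0.0
```

Request:
{"api": "jog_arm", "payload": {"series": [[[0,0,1,0,0,0],[0,0,1,0,0,0],[0,0,1,0,0,0],[0,0,1,0,0,0]]]}}

```text
t: 4.08
eef_pos: [487.7, -59.5, 131.5]
tool_rot: [-0.0, 1.0, -0.001, 0.002]
contact_force: [0.4, 0.2, 0.5]
width: 1.001
finger_force: 0.0
```

Run:
```python
from h import *
pose()
p,d,W,K=shot("wrist","w2")
for b in blobs(W,12,80,(350,600,-330,120)):print(b)
for b in blobs(W,26,34,(430,540,-100,110)):print("nesttop",b)
for b in blobs(W,55,64,(430,540,-100,110)):print("knobtop",b)
```

```text
t 4.08 tcp [487.7 -59.5 131.5] yaw of tool y 90.03 F [0.4 0.2 0.5] w 88.0 ff 0.0
(428.9, -235.2, 23.4, 40.2, 29.6, -4.4, 3808)
(487.0, 4.0, 29.7, 176.9, 76.5, -89.9, 25328)
(508.7, -166.4, 17.0, 52.4, 36.4, 79.9, 4069)
nesttop (487.1, 4.0, 29.6, 176.9, 76.4, 90.0, 18073)
knobtop (486.6, -59.2, 58.5, 23.8, 15.8, -88.8, 1069)
```

View pics/w2.png

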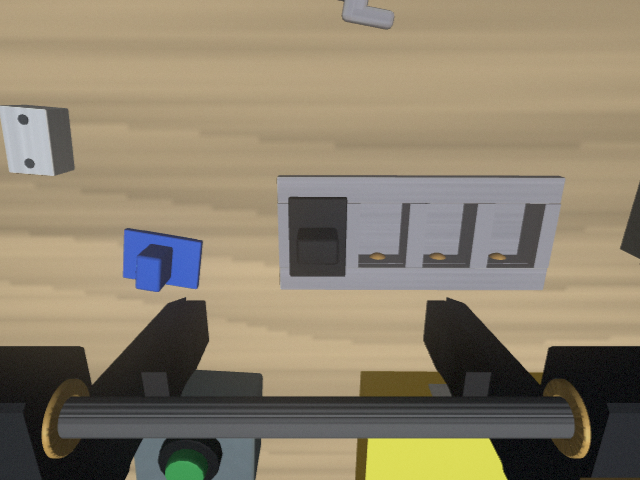

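The close view agrees: the nest is at (487.0, 4.0) and the knob top at px (318,240) is right under the gripper. I'll go down, grip and lift.

Request:
{"api": "jog_arm", "payload": {"series": [[[0,0,0.9,0,0,0],[0,0,0.9,0,0,0],[0,0,0.9,0,0,0],[0,0,0.9,0,0,0],[0,0,0.9,0,0,0]]]}}

```text
t: 4.75
eef_pos: [487.6, -60.0, 40.4]
tool_rot: [0.0, 1.0, -0.001, 0.001]
contact_force: [0.3, -0.3, -0.0]
width: 1.002
finger_force: 0.0
```

Request:
{"api": "jog_arm", "payload": {"series": [[[0,0,0,0,0,0],[0,0,0,0,0,0],[0,0,0,0,0,0],[0,0,0,0,0,0],[0,0,0,0,0,0],[0,0,0,0,0,0]]], "grip": -1}}

```text
t: 5.5
eef_pos: [486.6, -59.7, 38.7]
tool_rot: [0.0, 1.0, -0.0, -0.0]
contact_force: [-0.7, -0.6, 0.9]
width: 0.34
finger_force: 0.0
```

Request:
{"api": "jog_arm", "payload": {"series": [[[0,0,-0.3,0,0,0],[0,0,-0.6,0,0,0],[0,0,-0.8,0,0,0],[0,0,-0.8,0,0,0]]]}}

```text
t: 6.0
eef_pos: [487.2, -59.9, 119.6]
tool_rot: [0.0, 1.0, -0.0, 0.001]
contact_force: [-0.0, 0.1, -0.7]
width: 0.262
finger_force: 30.0
```

Request:
{"api": "jog_arm", "payload": {"series": [[[-1,0.6,0,0,0,0],[-1,0.6,0,0,0,0],[-1,0.6,0,0,0,0],[-1,0.6,0,0,0,0]]]}}

```text
t: 6.5
eef_pos: [585.6, 0.1, 117.4]
tool_rot: [0.0, 1.0, 0.0, -0.001]
contact_force: [0.0, 0.1, -0.3]
width: 0.264
finger_force: 30.0
```

Request:
{"api": "jog_arm", "payload": {"series": [[[-0.88,0.54,0,0,0,0],[-0.88,0.54,0,0,0,0],[-0.88,0.54,0,0,0,0],[-0.88,0.54,0.5,0,0,0],[-0.88,0.54,0.5,0,0,0],[-0.88,0.54,0.5,0,0,0]]]}}

```text
t: 7.25
eef_pos: [674.8, 53.4, 70.6]
tool_rot: [0.001, 1.0, -0.0, 0.001]
contact_force: [0.9, -0.6, 0.1]
width: 0.261
finger_force: 30.0
```

Request:
{"api": "jog_arm", "payload": {"series": [[[0,0,0,0,0,0],[0,0,0,0,0,0],[0,0,0,0,0,0],[0,0,0,0,0,0]]], "grip": -0.1}}

```text
t: 7.75
eef_pos: [674.7, 54.2, 68.9]
tool_rot: [0.0, 1.0, -0.0, 0.0]
contact_force: [-0.1, 0.0, 0.4]
width: 0.449
finger_force: 0.0
```

Request:
{"api": "jog_arm", "payload": {"series": [[[0,0,-0.5,0,0,0],[0.8,0,-1,0,0,0],[0.8,0,-1,0,0,0],[0.8,0,-1,0,0,0]]]}}

```text
t: 8.25
eef_pos: [594.3, 54.4, 170.6]
tool_rot: [0.0, 1.0, -0.0, 0.001]
contact_force: [-0.7, 0.4, -1.1]
width: 0.452
finger_force: 0.0
```

Run:
```python
from h import *
pose()
p,d,W,K=shot("wrist","w3")
p,d,W,K=shot("top","top3")
for b in blobs(W,14,80,(350,600,-400,360),60):print(b)
cv2.imwrite("pics/c3.png",np.hstack([cv2.imread("pics/w3.png")[:, :],cv2.imread("pics/top3.png")[:,:]])[::1,::1][:, :][::2,::2].repeat(1,0))
```

```text
t 8.25 tcp [594.3  54.4 170.6] yaw of tool y 89.99 F [-0.7  0.4 -1.1] w 39.8 ff 0.0
(545.9, -340.3, 24.1, 40.3, 29.9, 18.3, 208)
(484.2, -22.5, 30.1, 124.0, 76.6, -89.9, 1069)
(506.1, -168.2, 19.3, 51.9, 34.0, 84.0, 271)
(473.1, 276.5, 26.7, 139.6, 89.4, 87.0, 2075)
(425.3, -237.1, 24.1, 39.6, 28.7, -2.4, 215)
```

View pics/c3.png

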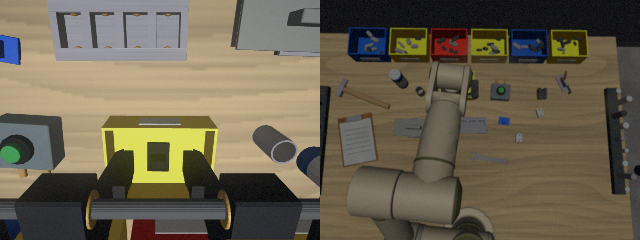

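The plug lies in the yellow bin (left half, px (158,155)), and pocket 1 is empty. Next I'll move to the pads.

Request:
{"api": "jog_arm", "payload": {"series": [[[0.5,-0.97,-0.2,0,0,0],[0.5,-0.97,-0.2,0,0,0],[0.5,-0.97,-0.2,0,0,0],[0.5,-0.97,-0.2,0,0,0]]]}}

```text
t: 8.85
eef_pos: [545.2, -42.6, 187.8]
tool_rot: [0.0, 1.0, 0.0, -0.001]
contact_force: [-0.2, -0.1, 0.1]
width: 0.45
finger_force: 0.0
```

Request:
{"api": "jog_arm", "payload": {"series": [[[0.5,-0.97,0,0,0,0],[0.5,-0.97,0,0,0,0],[0.5,-0.97,0,0,0,0]]]}}

```text
t: 9.22
eef_pos: [494.4, -140.9, 188.1]
tool_rot: [0.001, 1.0, 0.0, -0.0]
contact_force: [-0.3, 0.4, 0.3]
width: 0.45
finger_force: 0.0
```

Request:
{"api": "jog_arm", "payload": {"series": [[[0,-0.97,0,0,0,0],[0,-0.97,0,0,0,0],[0,-0.97,0,0,0,0],[0,-0.97,0,0,0,0],[0,-0.97,0,0,0,0]]]}}

```text
t: 9.85
eef_pos: [495.1, -235.2, 188.7]
tool_rot: [-0.001, 1.0, 0.0, -0.0]
contact_force: [-0.4, 0.1, -0.4]
width: 0.45
finger_force: 0.0
```

Run:
```python
from h import *
pose()
p,d,W,K=shot("wrist","w4")
for b in blobs(W,20,28,(350,620,-450,120)):print(b)
```

```text
t 9.85 tcp [ 495.1 -235.2  188.7] yaw of tool y 90.1 F [-0.4  0.1 -0.4] w 39.6 ff 0.0
(428.8, -235.6, 23.6, 39.9, 28.0, -4.7, 2139)
(482.9, -84.2, 24.1, 67.9, 2.2, 0.1, 395)
(491.8, -46.2, 24.2, 48.1, 19.6, -26.9, 383)
(489.1, -2.3, 24.0, 43.6, 12.5, -14.2, 409)
(549.3, -339.2, 23.5, 40.3, 28.8, 16.2, 1561)
(611.7, -118.3, 24.2, 27.9, 2.2, 83.8, 136)
(611.1, 6.1, 23.8, 64.2, 9.2, -82.3, 377)
```

View pics/w4.png

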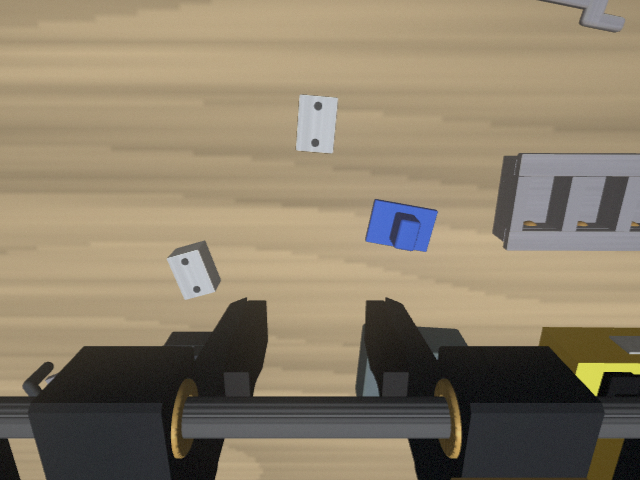

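The pads are at (428.8, -235.6) at -4.6° and (549.3, -339.2) at 16.2°, seen at px (317,124) and (193,270). I'll grasp the first one high.

Request:
{"api": "jog_arm", "payload": {"series": [[[0.663,-0.004,1,0,0,0.077],[0.663,-0.004,1,0,0,0.077],[0.663,-0.004,1,0,0,0.077],[0.663,-0.004,1,0,0,0.077],[0.663,-0.004,1,0,0,0.077]]], "grip": 0.1}}

```text
t: 10.52
eef_pos: [429.7, -237.6, 90.2]
tool_rot: [0.04, 0.999, -0.001, 0.001]
contact_force: [-0.2, 0.5, 0.2]
width: 0.544
finger_force: 0.0
```

Request:
{"api": "jog_arm", "payload": {"series": [[[0,0,0.4,0,0,0],[0,0,0.757,0,0,0],[0,0,0.757,0,0,0],[0,0,0.757,0,0,0],[0,0,0.757,0,0,0]]]}}

```text
t: 11.15
eef_pos: [429.1, -237.7, 14.5]
tool_rot: [0.04, 0.999, -0.001, 0.001]
contact_force: [0.3, 0.6, 0.2]
width: 0.552
finger_force: 0.0
```

Request:
{"api": "jog_arm", "payload": {"series": [[[0,0,0,0,0,0],[0,0,0,0,0,0],[0,0,0,0,0,0],[0,0,0,0,0,0],[0,0,0,0,0,0]]], "grip": -1}}

```text
t: 11.78
eef_pos: [428.4, -237.2, 13.3]
tool_rot: [0.04, 0.999, -0.0, 0.0]
contact_force: [-1.2, 1.0, 5.6]
width: 0.314
finger_force: 30.0
```

Request:
{"api": "jog_arm", "payload": {"series": [[[0,0,-0.4,0,0,0],[0,0,-0.8,0,0,0],[0,0,-0.8,0,0,0],[0,0,-0.8,0,0,0]]]}}

```text
t: 12.28
eef_pos: [427.8, -236.8, 92.1]
tool_rot: [0.04, 0.999, 0.0, -0.001]
contact_force: [-0.5, 0.3, -1.2]
width: 0.316
finger_force: 30.0
```

Run:
```python
from h import *
pose()
p,d,W,K=shot("wrist","w5")
```

```text
t 12.28 tcp [ 427.8 -236.8   92.1] yaw of tool y 85.36 F [-0.5  0.3 -1.2] w 27.8 ff 30.0
```

View pics/w5.png

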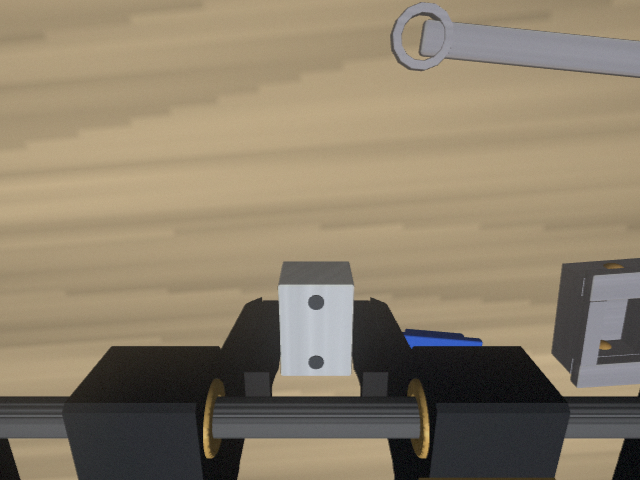

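Request:
{"api": "jog_arm", "payload": {"series": [[[-0.5,0.9,0,0,0,-0.077],[-0.5,0.9,0,0,0,-0.077],[-0.5,0.9,0,0,0,-0.077],[-0.5,0.9,0,0,0,-0.077]]]}}

```text
t: 12.82
eef_pos: [484.8, -151.7, 92.1]
tool_rot: [0.0, 1.0, 0.0, -0.001]
contact_force: [0.5, -0.1, -0.4]
width: 0.315
finger_force: 30.0
```

Request:
{"api": "jog_arm", "payload": {"series": [[[-0.02,0.92,0.2,0,0,0],[-0.02,0.92,0.2,0,0,0],[-0.02,0.92,0.2,0,0,0],[-0.02,0.92,0.2,0,0,0],[-0.02,0.92,0.2,0,0,0]]]}}

```text
t: 13.45
eef_pos: [487.5, -60.8, 73.2]
tool_rot: [0.001, 1.0, -0.0, 0.0]
contact_force: [0.4, 0.3, -1.7]
width: 0.311
finger_force: 30.0
```

Run:
```python
from h import *
s=pose()
p,d,W,K=shot("wrist","w6")
e=s["eef_pos"]
for b in blobs(W,e[2]+8,e[2]+14,(e[0]-40,e[0]+40,e[1]-16,e[1]+16),300):print("pad",b,np.round(np.array(b[:2])-e[:2],2))
for b in blobs(W,27,33,(430,540,-100,110)):print("nest",b)
for b in blobs(W,20,28,(500,620,-450,-250)):print(b)
```

```text
t 13.45 tcp [487.5 -60.8  73.2] yaw of tool y 89.89 F [ 0.4  0.3 -1.7] w 27.4 ff 30.0
pad (487.6, -60.8, 83.4, 40.7, 31.9, -0.4, 6963) [ 0.09 -0.05]
nest (487.1, 4.1, 29.6, 177.1, 76.7, 89.9, 25987)
```

View pics/w6.png

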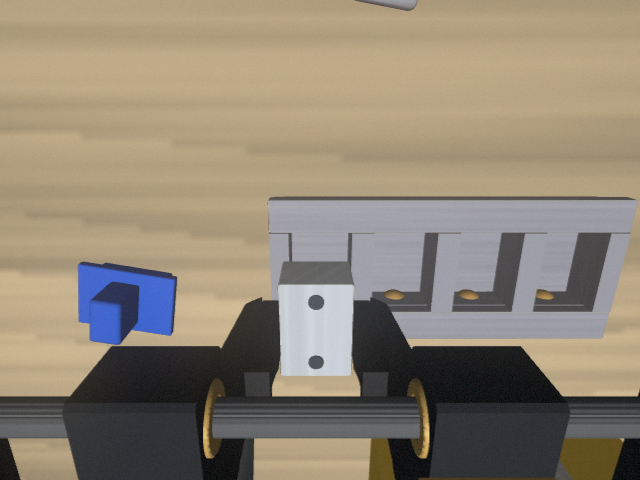

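The pad is held square and sits 1.9 mm short of pocket 1 in y. I'll correct that and lower it in.

Request:
{"api": "jog_arm", "payload": {"series": [[[0.003,0.019,0.1,0,0,0],[0.003,0.019,0.2,0,0,0],[0.003,0.019,0.25,0,0,0],[0.003,0.019,0.25,0,0,0]]]}}

```text
t: 14.0
eef_pos: [486.9, -57.5, 47.5]
tool_rot: [0.0, 1.0, 0.0, -0.0]
contact_force: [-1.1, 0.1, -0.9]
width: 0.311
finger_force: 30.0
```

Request:
{"api": "jog_arm", "payload": {"series": [[[0,0,0.05,0,0,0],[0,0,0.08,0,0,0],[0,0,0.12,0,0,0],[0,0,0.15,0,0,0],[0,0,0.15,0,0,0]]]}}

```text
t: 14.62
eef_pos: [487.0, -57.5, 32.8]
tool_rot: [0.0, 1.0, 0.0, -0.0]
contact_force: [-0.3, -0.5, -0.3]
width: 0.313
finger_force: 30.0
```

Request:
{"api": "jog_arm", "payload": {"series": [[[0,0,0,0,0,0],[0,0,0,0,0,0],[0,0,0,0,0,0],[0,0,-0.3,0,0,0],[0,0,-0.3,0,0,0],[0,0,-0.3,0,0,0]]], "grip": 0}}

```text
t: 15.38
eef_pos: [486.8, -57.4, 62.4]
tool_rot: [0.0, 1.0, 0.0, -0.0]
contact_force: [-0.6, -0.3, -0.9]
width: 0.499
finger_force: 0.0
```

Request:
{"api": "jog_arm", "payload": {"series": [[[0,0,0,0,0,0],[0,0,0,0,0,0],[0,0,0,0,0,0],[0,0,0,0,0,0],[0,0,0,0,0,0],[0,0,0,0,0,0]]], "grip": -1}}

```text
t: 16.12
eef_pos: [487.1, -57.6, 63.0]
tool_rot: [0.0, 1.0, -0.0, 0.0]
contact_force: [0.9, 0.0, -0.2]
width: 0.006
finger_force: 0.0
```

Run:
```python
from h import *
s=pose()
p,d,W,K=shot("wrist","w7")
for b in blobs(W,32.5,45,(460,515,-85,-35),100):print("pad",b)
print(np.nanmedian(W[...,2][(abs(W[...,0]-487)<15)&(abs(W[...,1]+59)<10)]))
```

```text
t 16.12 tcp [487.1 -57.6  63. ] yaw of tool y 89.99 F [ 0.9  0.  -0.2] w 0.5 ff 0.0
pad (480.1, -57.8, 34.2, 28.0, 27.9, -89.9, 3232)
90.34150734653255
```

The pad stands about 5 mm proud, as expected. I'll press it home.

Request:
{"api": "jog_arm", "payload": {"series": [[[0,0,0.15,0,0,0],[0,0,0.25,0,0,0],[0,0,0.28,0,0,0],[0,0,0.3,0,0,0],[0,0,0.32,0,0,0],[0,0,0.33,0,0,0],[0,0,0.335,0,0,0]]]}}

```text
t: 17.05
eef_pos: [487.4, -57.7, 30.4]
tool_rot: [0.0, 1.0, -0.0, 0.0]
contact_force: [-4.9, 1.2, 16.8]
width: 0.006
finger_force: 8.4
```

Request:
{"api": "jog_arm", "payload": {"series": [[[0,0,-0.4,0,0,0],[0,0,-0.8,0,0,0],[0,0,-0.8,0,0,0]]]}}

```text
t: 17.42
eef_pos: [488.2, -57.9, 111.7]
tool_rot: [0.0, 1.0, -0.001, 0.002]
contact_force: [-0.1, -0.0, -0.7]
width: 0.006
finger_force: 0.0
```

Request:
{"api": "jog_arm", "payload": {"series": [[[-0.2,-0.95,-0.6,0,0,0],[-0.2,-0.95,-0.6,0,0,0],[-0.2,-0.95,-0.6,0,0,0],[-0.2,-0.95,-0.6,0,0,0],[-0.2,-0.95,-0.6,0,0,0]]], "grip": 0.1}}

```text
t: 18.05
eef_pos: [506.6, -151.3, 168.4]
tool_rot: [-0.0, 1.0, 0.001, -0.001]
contact_force: [-0.5, -0.5, 0.6]
width: 0.543
finger_force: 0.0
```

Run:
```python
from h import *
s=pose()
p,d,W,K=shot("wrist","w8")
for b in blobs(W,20,28,(500,620,-450,-250)):print("B",b)
for b in blobs(W,20,45,(430,540,-100,110)):print(b)
m=(abs(W[...,0]-487)<15)&(abs(W[...,1]+58)<10);print("pad z",np.nanmedian(W[...,2][m]),"rim z",np.nanmedian(W[...,2][(abs(W[...,0]-455)<3)&(abs(W[...,1]-4)<70)]))
```

```text
t 18.05 tcp [ 506.6 -151.3  168.4] yaw of tool y 90.05 F [-0.5 -0.5  0.6] w 47.8 ff 0.0
B (549.2, -338.6, 23.5, 40.2, 29.1, 16.4, 1840)
(487.1, 1.4, 29.5, 172.5, 76.1, 89.9, 18424)
pad z 29.629309667148267 rim z 29.654891860355615
```

Pad 1 is flush (29.6 against 29.65 for the rim). Next is pad B.

Request:
{"api": "jog_arm", "payload": {"series": [[[-0.2,-0.95,0.3,0,0,0],[-0.2,-0.95,0.3,0,0,0],[-0.2,-0.95,0.3,0,0,0]]]}}

```text
t: 18.48
eef_pos: [526.6, -248.5, 137.9]
tool_rot: [0.001, 1.0, 0.001, -0.001]
contact_force: [0.3, 0.4, 0.5]
width: 0.547
finger_force: 0.0
```

Request:
{"api": "jog_arm", "payload": {"series": [[[-0.226,-0.925,0.3,0,0,-0.271],[-0.226,-0.925,0.3,0,0,-0.271],[-0.226,-0.925,0.3,0,0,-0.271],[-0.226,-0.925,0.3,0,0,-0.271],[-0.226,-0.925,0.3,0,0,-0.271],[-0.226,-0.925,0.3,0,0,-0.271]]]}}

```text
t: 19.23
eef_pos: [549.9, -339.2, 110.1]
tool_rot: [-0.142, 0.99, -0.0, 0.0]
contact_force: [0.3, -0.0, 0.4]
width: 0.552
finger_force: 0.0
```

Run:
```python
from h import *
s=pose()
p,d,W,K=shot("wrist","w9")
for b in blobs(W,20,28,(500,620,-450,-250)):print("B",b)
```

```text
t 19.23 tcp [ 549.9 -339.2  110.1] yaw of tool y 106.29 F [ 0.3 -0.   0.4] w 48.6 ff 0.0
B (549.3, -339.4, 23.6, 40.5, 28.0, 16.2, 2941)
B (617.5, -346.1, 23.8, 29.5, 4.6, -89.8, 339)
```

Request:
{"api": "jog_arm", "payload": {"series": [[[0,0,0.5,0,0,0],[0,0,0.97,0,0,0],[0,0,0.97,0,0,0],[0,0,0.97,0,0,0],[0,0,0.97,0,0,0]]]}}

```text
t: 19.9
eef_pos: [550.5, -340.8, 14.9]
tool_rot: [-0.141, 0.99, -0.001, 0.001]
contact_force: [0.5, -0.6, 0.4]
width: 0.55
finger_force: 0.0
```

Request:
{"api": "jog_arm", "payload": {"series": [[[0,0,0,0,0,0],[0,0,0,0,0,0],[0,0,0,0,0,0],[0,0,0,0,0,0],[0,0,0,0,0,0]]], "grip": -1}}

```text
t: 20.52
eef_pos: [549.8, -340.1, 13.0]
tool_rot: [-0.141, 0.99, -0.0, 0.0]
contact_force: [-0.9, 1.9, 5.5]
width: 0.315
finger_force: 30.0
```

Request:
{"api": "jog_arm", "payload": {"series": [[[0,0,-0.4,0,0,0],[0,0,-0.8,0,0,0],[0,0,-0.8,0,0,0],[0,0,-0.8,0,0,0]]]}}

```text
t: 21.02
eef_pos: [549.1, -339.7, 91.1]
tool_rot: [-0.141, 0.99, 0.001, -0.001]
contact_force: [0.3, -0.0, -1.2]
width: 0.315
finger_force: 30.0
```

Request:
{"api": "jog_arm", "payload": {"series": [[[0,0.95,0,0,0,0.271],[0,0.95,0,0,0,0.271],[0,0.95,0,0,0,0.271],[0,0.95,0,0,0,0.271]]]}}

```text
t: 21.52
eef_pos: [523.1, -249.5, 91.8]
tool_rot: [-0.0, 1.0, 0.0, -0.0]
contact_force: [-0.3, -0.2, -0.5]
width: 0.313
finger_force: 30.0
```

Request:
{"api": "jog_arm", "payload": {"series": [[[0.12,0.91,0,0,0,0],[0.12,0.91,0,0,0,0],[0.12,0.91,0,0,0,0]]]}}

```text
t: 21.9
eef_pos: [511.2, -157.4, 92.2]
tool_rot: [-0.001, 1.0, 0.0, -0.0]
contact_force: [0.3, -0.7, 0.2]
width: 0.314
finger_force: 30.0
```

Request:
{"api": "jog_arm", "payload": {"series": [[[0.12,0.91,0,0,0,0],[0.12,0.91,0,0,0,0],[0.12,0.91,0,0,0,0]]]}}

```text
t: 22.28
eef_pos: [499.6, -67.0, 92.4]
tool_rot: [-0.001, 1.0, -0.0, 0.0]
contact_force: [0.3, -1.1, -0.5]
width: 0.312
finger_force: 30.0
```

Request:
{"api": "jog_arm", "payload": {"series": [[[0.12,0.91,0.2,0,0,0],[0.12,0.91,0.2,0,0,0],[0.12,0.91,0.2,0,0,0],[0.12,0.91,0.2,0,0,0],[0.12,0.91,0.2,0,0,0],[0.12,0.91,0.2,0,0,0]]]}}

```text
t: 23.02
eef_pos: [487.4, 23.3, 72.6]
tool_rot: [0.001, 1.0, -0.0, 0.0]
contact_force: [-0.8, -0.1, -1.2]
width: 0.313
finger_force: 30.0
```

Run:
```python
from h import *
s=pose()
p,d,W,K=shot("wrist","w10")
e=s["eef_pos"]
for b in blobs(W,e[2]+8,e[2]+14,(e[0]-40,e[0]+40,e[1]-14.5,e[1]+14.5),300):print("pad",b,np.round(np.array(b[:2])-e[:2],2))
for b in blobs(W,27,33,(430,540,-100,110)):print("nest",b)
```

```text
t 23.02 tcp [487.4  23.3  72.6] yaw of tool y 89.92 F [-0.8 -0.1 -1.2] w 27.5 ff 30.0
pad (487.6, 23.3, 83.2, 41.3, 29.0, 0.0, 6970) [0.18 0.04]
nest (487.1, 3.5, 29.6, 177.0, 76.8, 89.9, 28783)
```

View pics/w10.png

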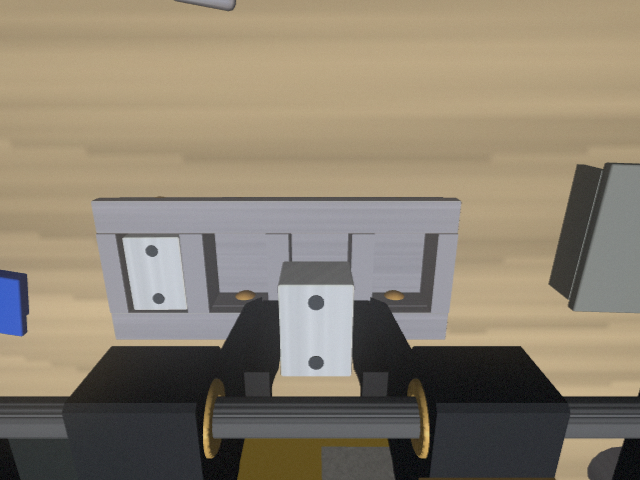

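Pad 1 is flush in pocket 1 (px (155,273)), and pad B is held over pocket 3. I'll use the same insertion with +1.6 mm in y.

Request:
{"api": "jog_arm", "payload": {"series": [[[0.003,0.016,0.1,0,0,0],[0.003,0.016,0.2,0,0,0],[0.003,0.016,0.25,0,0,0],[0.003,0.016,0.25,0,0,0]]]}}

```text
t: 23.58
eef_pos: [486.6, 25.8, 47.0]
tool_rot: [0.0, 1.0, 0.0, -0.0]
contact_force: [1.2, -0.4, -1.0]
width: 0.316
finger_force: 30.0
```

Request:
{"api": "jog_arm", "payload": {"series": [[[0,0,0.05,0,0,0],[0,0,0.08,0,0,0],[0,0,0.12,0,0,0],[0,0,0.145,0,0,0],[0,0,0.145,0,0,0]]]}}

```text
t: 24.2
eef_pos: [486.7, 25.7, 32.9]
tool_rot: [0.0, 1.0, 0.0, -0.0]
contact_force: [0.8, 0.1, -1.0]
width: 0.31
finger_force: 30.0
```

Request:
{"api": "jog_arm", "payload": {"series": [[[0,0,0,0,0,0],[0,0,0,0,0,0],[0,0,0,0,0,0],[0,0,-0.3,0,0,0],[0,0,-0.3,0,0,0],[0,0,-0.3,0,0,0]]], "grip": 0}}

```text
t: 24.95
eef_pos: [486.5, 25.8, 62.4]
tool_rot: [0.0, 1.0, 0.0, -0.0]
contact_force: [-0.4, 1.1, -0.1]
width: 0.498
finger_force: 0.0
```

Request:
{"api": "jog_arm", "payload": {"series": [[[0,0,0,0,0,0],[0,0,0,0,0,0],[0,0,0,0,0,0],[0,0,0,0,0,0],[0,0,0,0,0,0],[0,0,0,0,0,0]]], "grip": -1}}

```text
t: 25.7
eef_pos: [486.8, 25.8, 63.0]
tool_rot: [0.0, 1.0, -0.0, 0.0]
contact_force: [-0.2, -0.1, -0.5]
width: 0.006
finger_force: 0.0
```

Request:
{"api": "jog_arm", "payload": {"series": [[[0,0,0.15,0,0,0],[0,0,0.25,0,0,0],[0,0,0.28,0,0,0],[0,0,0.3,0,0,0],[0,0,0.32,0,0,0],[0,0,0.33,0,0,0],[0,0,0.335,0,0,0]]]}}

```text
t: 26.58
eef_pos: [486.6, 25.8, 30.4]
tool_rot: [0.0, 1.0, -0.0, -0.0]
contact_force: [-9.9, 0.1, 20.3]
width: 0.004
finger_force: 10.0
```

Request:
{"api": "jog_arm", "payload": {"series": [[[0,0,-0.4,0,0,0],[0,0,-0.9,0,0,0],[0,0,-0.9,0,0,0]]]}}

```text
t: 26.95
eef_pos: [488.8, 25.4, 122.6]
tool_rot: [0.0, 1.0, -0.001, 0.004]
contact_force: [0.2, -0.3, -0.1]
width: 0.003
finger_force: 0.0
```

Request:
{"api": "jog_arm", "payload": {"series": [[[0.1,0.95,-0.9,0,0,0],[0.1,0.95,-0.9,0,0,0],[0.1,0.95,-0.9,0,0,0],[0.1,0.95,-0.9,0,0,0],[0.1,0.95,-0.9,0,0,0]]], "grip": 0}}

```text
t: 27.58
eef_pos: [476.6, 119.8, 207.9]
tool_rot: [0.001, 1.0, -0.0, -0.001]
contact_force: [1.1, -0.6, 0.7]
width: 0.497
finger_force: 0.0
```

Run:
```python
from h import *
s=pose()
p,d,W,K=shot("wrist","w11")
z=lambda x,y,rx,ry:np.nanmedian(W[...,2][(abs(W[...,0]-x)<rx)&(abs(W[...,1]-y)<ry)])
print("pads z",z(487,-58,15,10),z(487,25.5,15,10),"rim",z(455,4,3,70))
for b in blobs(W,17,33,(380,570,110,380),300):print("guard plate",b)
for b in blobs(W,48,64,(380,570,110,380),100):print("rib",b)
p,d,W,K=shot("top","top11")
for b in blobs(W,12,30,(350,600,-450,-90),60):print("left on the right side:",b)
```

```text
t 27.57 tcp [476.6 119.8 207.9] yaw of tool y 89.92 F [ 1.1 -0.6  0.7] w 43.8 ff 0.0
pads z 29.533918059772073 29.727196805048067 rim 287.1510581232695
guard plate (474.8, 254.0, 25.6, 188.9, 89.3, 88.1, 19770)
rib (474.6, 253.7, 55.4, 70.4, 16.2, 88.2, 2047)
left on the right side: (505.5, -168.3, 17.8, 51.9, 35.1, 80.2, 231)
```

View pics/w11.png

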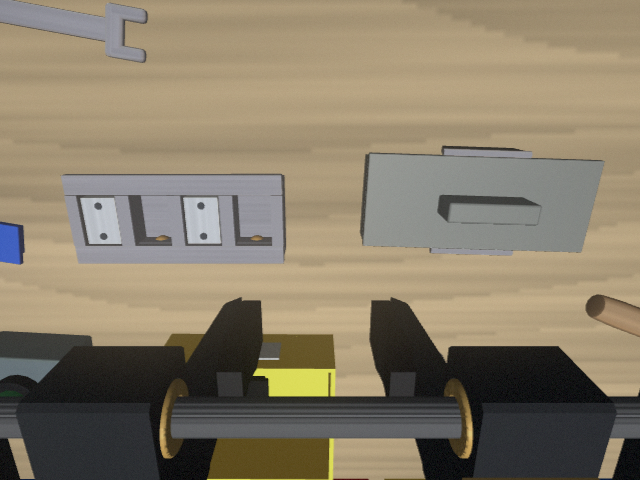

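Both pads are flush and nothing is left on the right side. The guard's rib is at (474.6, 253.7) with its long axis at 88.15°, px (490,212). I'll turn the gripper 90° and go over it.

Request:
{"api": "jog_arm", "payload": {"series": [[[0.02,0.95,0,0,0,0.766],[0.02,0.95,0,0,0,0.766],[0.02,0.95,0,0,0,0.766],[0.02,0.95,0,0,0,0.766],[0.02,0.95,0,0,0,0.766],[0.02,0.95,0,0,0,0.766]]]}}

```text
t: 28.42
eef_pos: [474.9, 215.2, 208.9]
tool_rot: [0.391, 0.921, -0.0, -0.0]
contact_force: [-0.8, -0.2, 0.1]
width: 0.5
finger_force: 0.0
```

Request:
{"api": "jog_arm", "payload": {"series": [[[0.28,0.27,0.5,0,0,0.766],[0.28,0.27,0.5,0,0,0.766],[0.28,0.27,0.5,0,0,0.766],[0.28,0.27,0.5,0,0,0.766],[0.28,0.27,0.5,0,0,0.766],[0.28,0.27,0.5,0,0,0.766]]]}}

```text
t: 29.18
eef_pos: [474.9, 254.3, 159.2]
tool_rot: [0.718, 0.696, -0.0, -0.0]
contact_force: [0.6, -1.0, -0.5]
width: 0.497
finger_force: 0.0
```

Run:
```python
from h import *
s=pose()
p,d,W,K=shot("wrist","w12")
for b in blobs(W,23,30,(380,570,110,380),300):print("guard plate",b)
for b in blobs(W,50,62,(380,570,110,380),100):print("rib",b)
```

```text
t 29.18 tcp [474.9 254.3 159.2] yaw of tool y -1.85 F [ 0.6 -1.  -0.5] w 43.7 ff 0.0
guard plate (474.6, 253.8, 25.6, 188.1, 88.9, 88.1, 26677)
rib (474.6, 254.3, 55.5, 70.0, 16.0, 87.8, 2552)
```

View pics/w12.png

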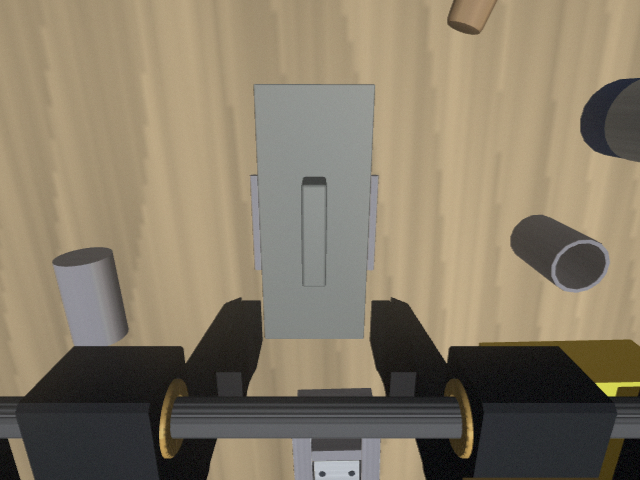

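The gripper is aligned with the rib, which is centred at px (314,232). I'll go down, grip and lift.

Request:
{"api": "jog_arm", "payload": {"series": [[[-0.003,0,0.5,0,0,0],[-0.003,0,1,0,0,0],[-0.003,0,1,0,0,0],[-0.003,0,1,0,0,0],[-0.003,0,1,0,0,0]]]}}

```text
t: 29.85
eef_pos: [475.9, 254.6, 61.5]
tool_rot: [0.719, 0.695, 0.002, 0.001]
contact_force: [-0.1, -0.2, -0.0]
width: 0.5
finger_force: 0.0
```

Request:
{"api": "jog_arm", "payload": {"series": [[[0,0,0.15,0,0,0],[0,0,0.295,0,0,0],[0,0,0.295,0,0,0],[0,0,0.295,0,0,0]]]}}

```text
t: 30.35
eef_pos: [474.9, 254.4, 30.0]
tool_rot: [0.719, 0.695, -0.0, -0.0]
contact_force: [0.4, 0.5, 0.3]
width: 0.498
finger_force: 0.0
```

Request:
{"api": "jog_arm", "payload": {"series": [[[0,0,0,0,0,0],[0,0,0,0,0,0],[0,0,0,0,0,0],[0,0,0,0,0,0],[0,0,0,0,0,0],[0,0,0,0,0,0]]], "grip": -1}}

```text
t: 31.1
eef_pos: [474.8, 254.4, 30.1]
tool_rot: [0.719, 0.695, -0.0, -0.0]
contact_force: [-2.1, -0.3, 3.7]
width: 0.178
finger_force: 30.0
```

Request:
{"api": "jog_arm", "payload": {"series": [[[0,0,-0.2,0,0,0],[0,0,-0.5,0,0,0],[0,0,-0.8,0,0,0],[0,0,-0.8,0,0,0],[0,0,-0.8,0,0,0]]]}}

```text
t: 31.72
eef_pos: [474.2, 254.1, 108.6]
tool_rot: [0.719, 0.695, -0.001, -0.0]
contact_force: [0.4, -0.7, -3.1]
width: 0.178
finger_force: 30.0
```

Request:
{"api": "jog_arm", "payload": {"series": [[[-0.5,0.05,0,0,0,-0.031],[-0.95,0.1,0,0,0,-0.031],[-0.95,0.1,0,0,0,-0.031],[-0.95,0.1,0,0,0,-0.031],[-0.95,0.1,0,0,0,-0.031]]]}}

```text
t: 32.35
eef_pos: [481.3, 159.9, 109.5]
tool_rot: [0.707, 0.707, -0.0, -0.0]
contact_force: [0.3, -0.2, -2.2]
width: 0.181
finger_force: 30.0
```

Request:
{"api": "jog_arm", "payload": {"series": [[[-0.4,0.015,0,0,0,0],[-0.775,0.03,0,0,0,0],[-0.775,0.03,0,0,0,0],[-0.775,0.03,0,0,0,0]]]}}

```text
t: 32.85
eef_pos: [484.4, 82.4, 109.9]
tool_rot: [0.707, 0.707, 0.0, -0.0]
contact_force: [-0.6, 0.3, -1.8]
width: 0.18
finger_force: 30.0
```

Request:
{"api": "jog_arm", "payload": {"series": [[[-0.4,0.015,0,0,0,0],[-0.775,0.03,0,0,0,0],[-0.775,0.03,0,0,0,0],[-0.775,0.03,0,0,0,0],[-0.775,0.03,0,0,0,0]]]}}

```text
t: 33.48
eef_pos: [487.3, 5.3, 110.0]
tool_rot: [0.707, 0.707, 0.0, -0.0]
contact_force: [0.6, -0.8, -2.2]
width: 0.178
finger_force: 30.0
```

Run:
```python
from h import *
s=pose(); e=s["eef_pos"]
p,d,W,K=shot("wrist","w13")
for b in blobs(W,e[2]-8,e[2]+1,(380,590,-120,150),300):print("plate",b)
for b in blobs(W,e[2]+20,e[2]+32,(470,505,-50,60),100):print("rib",b)
for b in blobs(W,26,33,(430,540,-100,110),100):print("nest",b)
```

```text
t 33.48 tcp [487.3   5.3 110. ] yaw of tool y 0.02 F [ 0.6 -0.8 -2.2] w 15.7 ff 30.0
plate (488.5, 43.9, 105.4, 109.6, 89.0, -90.0, 50283)
plate (488.6, -72.4, 105.4, 54.8, 27.3, 0.1, 4434)
rib (488.0, 13.6, 135.3, 53.6, 32.8, -69.8, 7688)
```

View pics/w13.png

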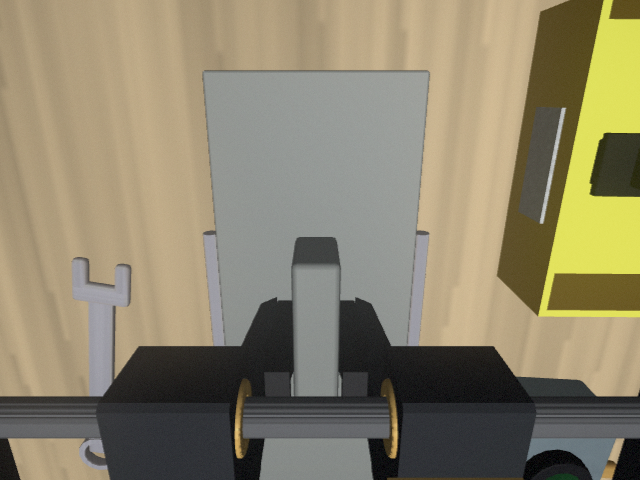

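The guard hangs level over the nest, with the plate's far edge at px row 70. I'll refine the lateral offset before descending.

Run:
```python
from h import *
for k in range(4):
    s=pose(); e=s["eef_pos"]
    p,d,W,K=shot("wrist")
    X,Y,Z=W[...,0],W[...,1],W[...,2]
    m=(Y>60)&(Y<92)&(Z>e[2]-9)&(Z<e[2]+1); r=[]
    n=(Y>22)&(Y<38)&(Z>e[2]+22)&(Z<e[2]+30)
    f=lambda m:np.mean([(X[v][m[v]].min()+X[v][m[v]].max())/2 for v in range(480) if m[v].sum()>8])
    g=lambda m:np.mean([(X[v][m[v]].max()-X[v][m[v]].min()) for v in range(480) if m[v].sum()>8])
    print("plate x",f(m),g(m),"rib x",f(n),g(n),"plate y end",np.nanmax(Y[(Z>e[2]-9)&(Z<e[2]+1)&(abs(X-487)<30)]))
```

```text
t 33.52 tcp [487.3   5.1 110. ] yaw of tool y 0.02 F [ 0.8  0.5 -1.9] w 15.5 ff 30.0
plate x 488.52838309010656 77.32435598837215 rib x 488.57496907504026 15.547518248392665 plate y end 98.5250492923895
t 33.58 tcp [487.4   4.9 110. ] yaw of tool y 0.0 F [ 0.   0.4 -2.2] w 15.5 ff 30.0
plate x 488.55667220548634 77.31201668218179 rib x 488.5892558484979 15.476348432793575 plate y end 98.30570342795544
t 33.62 tcp [487.4   4.8 110. ] yaw of tool y -0.01 F [-0.4  0.5 -1.4] w 16.0 ff 30.0
plate x 488.59339591322305 77.2823498033811 rib x 488.6067256731415 15.495857840098598 plate y end 98.1140118276737
t 33.67 tcp [487.4   4.6 110. ] yaw of tool y -0.03 F [-0.1  0.3 -2.2] w 15.6 ff 30.0
plate x 488.6428347722787 77.35589323632826 rib x 488.60764688686885 15.391933731951521 plate y end 97.96369111202443
```

The rib, which must be centred in the fingers, reads +1.2 mm in camera x. That is a lateral camera bias. I'll shift the guard 100 mm in -y so the same camera sees the nest's free end, and compare like with like.

Request:
{"api": "jog_arm", "payload": {"series": [[[-0.4,0,0,0,0,0],[-0.8,0,0,0,0,0],[-1,0,0,0,0,0],[-1,0,0,0,0,0],[-1,0,0,0,0,0],[-1,0,0,0,0,0]]]}}

```text
t: 34.48
eef_pos: [487.3, -95.1, 110.0]
tool_rot: [0.707, 0.707, 0.0, -0.0]
contact_force: [-0.0, 0.1, -1.4]
width: 0.178
finger_force: 30.0
```

Run:
```python
from h import *
for k in range(2):
    s=pose(); e=s["eef_pos"]
    p,d,W,K=shot("wrist","w14")
    X,Y,Z=W[...,0],W[...,1],W[...,2]
    def rows(m):
        r=[(X[v][m[v]].min(),X[v][m[v]].max()) for v in range(480) if m[v].sum()>8]
        r=np.array(r);c=r.mean(1);return np.round([np.median(c),np.median(r[:,1]-r[:,0]),len(c)],2)
    print("nest x,w",rows((Z>27)&(Z<33)&(Y>20)&(Y<85)&(X>430)&(X<545)),
     "rib",rows((Y>e[1]+17)&(Y<e[1]+33)&(Z>e[2]+22)&(Z<e[2]+30)),
     "plate",rows((Y>e[1]+55)&(Y<e[1]+87)&(Z>e[2]-9)&(Z<e[2]+1)))
    q=(abs(X-487)<30)
    print("nest y end",np.nanpercentile(Y[q&(Z>27)&(Z<33)&(Y<120)],99.9),"plate y end-tcp",np.nanpercentile(Y[q&(Z>e[2]-9)&(Z<e[2]+1)],99.9)-e[1])
```

```text
t 34.48 tcp [487.3 -95.1 110. ] yaw of tool y -0.01 F [-0.   0.1 -1.4] w 15.6 ff 30.0
nest x,w [487.15  75.11  35.  ] rib [488.52  15.59  47.  ] plate [488.51  77.28  93.  ]
nest y end 35.038389172759565 plate y end-tcp 93.28434770834177
t 34.52 tcp [487.3 -95.2 110.1] yaw of tool y -0.01 F [ 0.9  0.2 -1.3] w 15.4 ff 30.0
nest x,w [487.02  75.09  34.  ] rib [488.56  15.58  47.  ] plate [488.5   77.36  93.  ]
nest y end 34.945757405470616 plate y end-tcp 93.29219522748025
```

View pics/w14.png

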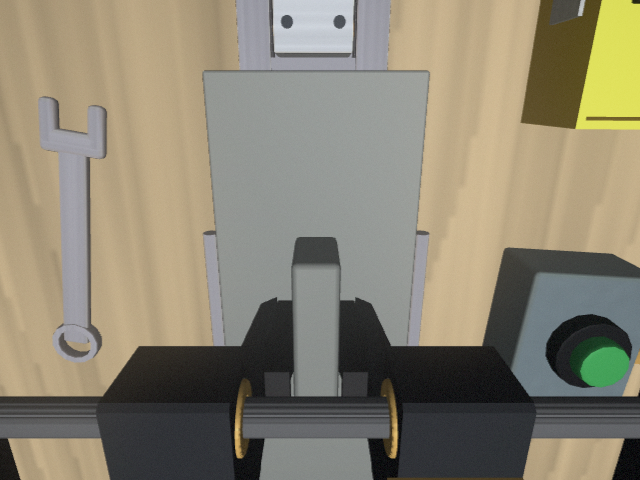

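Run:
```python
import cv2,numpy as np
for f,r in (("w11",222),("w10",270),("w14",25)):
    g=cv2.cvtColor(cv2.imread(f"pics/{f}.png"),cv2.COLOR_BGR2GRAY).astype(float)[r-2:r+3].mean(0)
    e=np.abs(np.diff(g)); i=[(k,round(g[k-2]),round(g[k+3])) for k in range(3,500) if e[k]>7 and e[k]==e[k-3:k+4].max()]
    print(f,i)
```

```text
w11 [(80, 152, 72), (84, 74, 194), (117, 194, 151), (131, 153, 73), (144, 72, 152), (185, 90, 195), (218, 195, 149), (233, 153, 74), (238, 74, 148), (282, 152, 104), (359, 158, 66), (364, 66, 149), (445, 141, 123)]
w10 [(17, 136, 153), (120, 158, 77), (126, 77, 197), (181, 200, 157), (204, 158, 74), (217, 74, 159), (280, 157, 95), (350, 99, 158), (421, 151, 76), (434, 76, 156)]
w14 [(235, 157, 158), (272, 85, 209), (281, 209, 85), (291, 78, 210), (333, 209, 89), (344, 93, 208), (352, 208, 84), (356, 81, 159), (389, 155, 163)]
```

By the pixel edges, both pads lie against the +y pocket walls. That puts the nest at about y 3.2 in tool coordinates, and x 486.2 after removing the bias. I'll move the guard there and lower it to just above contact.

Request:
{"api": "jog_arm", "payload": {"series": [[[0.4,-0.011,0,0,0,0],[0.8,-0.011,0,0,0,0],[0.987,-0.011,0,0,0,0],[0.987,-0.011,0,0,0,0],[0.987,-0.011,0,0,0,0],[0.987,-0.011,0,0,0,0]]]}}

```text
t: 35.33
eef_pos: [486.4, 2.1, 110.0]
tool_rot: [0.708, 0.706, -0.0, 0.0]
contact_force: [0.0, 0.4, -1.4]
width: 0.181
finger_force: 30.0
```

Request:
{"api": "jog_arm", "payload": {"series": [[[0,0,0.2,0,0,0],[0,0,0.4,0,0,0],[0,0,0.48,0,0,0],[0,0,0.48,0,0,0],[0,0,0.48,0,0,0]]]}}

```text
t: 35.95
eef_pos: [486.7, 2.6, 62.7]
tool_rot: [0.708, 0.707, 0.0, 0.001]
contact_force: [-0.3, -0.2, -1.9]
width: 0.178
finger_force: 30.0
```

Request:
{"api": "jog_arm", "payload": {"series": [[[0,0,0.02,0,0,0],[0,0,0.04,0,0,0],[0,0,0.05,0,0,0],[0,0,0.05,0,0,0]]]}}

```text
t: 36.45
eef_pos: [486.3, 2.8, 57.0]
tool_rot: [0.708, 0.707, -0.0, -0.0]
contact_force: [-0.3, 0.5, -2.4]
width: 0.177
finger_force: 30.0
```

Request:
{"api": "jog_arm", "payload": {"series": [[[0,0,0.02,0,0,0],[0,0,0.04,0,0,0],[0,0,0.05,0,0,0],[0,0,0.05,0,0,0]]]}}

```text
t: 36.95
eef_pos: [486.6, 2.7, 52.3]
tool_rot: [0.708, 0.707, 0.0, 0.0]
contact_force: [-0.1, 0.6, 5.0]
width: 0.183
finger_force: 30.0
```

Request:
{"api": "jog_arm", "payload": {"series": [[[0,0,0.02,0,0,0],[0,0,0.04,0,0,0],[0,0,0.05,0,0,0],[0,0,0.05,0,0,0]]]}}

```text
t: 37.45
eef_pos: [486.1, 2.8, 46.7]
tool_rot: [0.708, 0.707, -0.0, -0.0]
contact_force: [0.3, 0.3, -2.7]
width: 0.177
finger_force: 30.0
```

Request:
{"api": "jog_arm", "payload": {"series": [[[0,0,0.02,0,0,0],[0,0,0.04,0,0,0],[0,0,0.06,0,0,0],[0,0,0.06,0,0,0]]]}}

```text
t: 37.95
eef_pos: [486.1, 2.8, 40.7]
tool_rot: [0.708, 0.707, -0.0, -0.0]
contact_force: [-0.4, -0.3, -2.1]
width: 0.178
finger_force: 30.0
```

Request:
{"api": "jog_arm", "payload": {"series": [[[0,0,0.01,0,0,0],[0,0,0.02,0,0,0],[0,0,0.03,0,0,0]]]}}

```text
t: 38.33
eef_pos: [486.3, 2.8, 40.0]
tool_rot: [0.707, 0.707, -0.0, 0.0]
contact_force: [-14.5, 2.7, 37.3]
width: 0.181
finger_force: 30.0
```

The plate bottomed out at tip z 40 with 37 N. I'll relax, release, lift and look.

Request:
{"api": "jog_arm", "payload": {"series": [[[0,0,-0.01,0,0,0],[0,0,-0.025,0,0,0],[0,0,-0.025,0,0,0]]]}}

```text
t: 38.7
eef_pos: [486.3, 2.7, 40.5]
tool_rot: [0.708, 0.707, 0.0, 0.0]
contact_force: [0.4, 0.4, -2.5]
width: 0.184
finger_force: 30.0
```

Request:
{"api": "jog_arm", "payload": {"series": [[[0,0,0,0,0,0],[0,0,0,0,0,0],[0,0,0,0,0,0],[0,0,-0.3,0,0,0],[0,0,-0.6,0,0,0],[0,0,-1,0,0,0],[0,0,-1,0,0,0]]], "grip": 0}}

```text
t: 39.58
eef_pos: [487.5, 2.5, 142.9]
tool_rot: [0.708, 0.707, 0.001, 0.002]
contact_force: [-0.2, 0.6, 0.4]
width: 0.503
finger_force: 0.0
```

Request:
{"api": "jog_arm", "payload": {"series": [[[-0.8,0.5,-0.6,0,0,0],[-0.8,0.5,-0.6,0,0,0],[-0.8,0.5,-0.6,0,0,0],[-0.8,0.5,-0.6,0,0,0],[-0.8,0.5,-0.6,0,0,0]]], "grip": -1}}

```text
t: 40.2
eef_pos: [535.4, -76.2, 199.4]
tool_rot: [0.707, 0.707, -0.0, -0.001]
contact_force: [-0.0, 0.4, 0.1]
width: 0.006
finger_force: 0.0
```

Run:
```python
from h import *
s=pose()
p,d,W,K=shot("wrist","w15")
for b in blobs(W,31,40,(430,545,-110,115),300):print("plate",b)
for b in blobs(W,60,70,(430,545,-110,115),200):print("rib",b)
hsv=cv2.cvtColor(p,cv2.COLOR_RGB2HSV); m=cv2.inRange(hsv,(45,120,40),(75,255,255))>0
B=W[m]; B=B[(abs(B[:,0]-645)<60)&(abs(B[:,1]+148)<60)]
print("button",len(B),np.nanmedian(B,0),np.nanmin(B,0),np.nanmax(B,0))
for l in("test_button_top","tube_stub"): print(l,ctrl.tip_of(l,"wrist")[:2])
```

```text
t 40.2 tcp [535.4 -76.2 199.4] yaw of tool y -0.01 F [-0.   0.4  0.1] w 0.5 ff 0.0
plate (487.3, -10.2, 35.8, 162.7, 89.0, -89.9, 23031)
rib (487.3, 2.1, 65.6, 69.3, 16.5, 89.8, 2788)
button 815 [ 646.64760131 -149.21560011   66.41303596] [ 633.500329   -163.20140931   58.08840206] [ 662.73451806 -136.58012022   68.70122961]
test_button_top [{'centre': [644.1, -155.2, 68.6], 'confidence': 0.68}]
tube_stub []
```

View pics/w15.png

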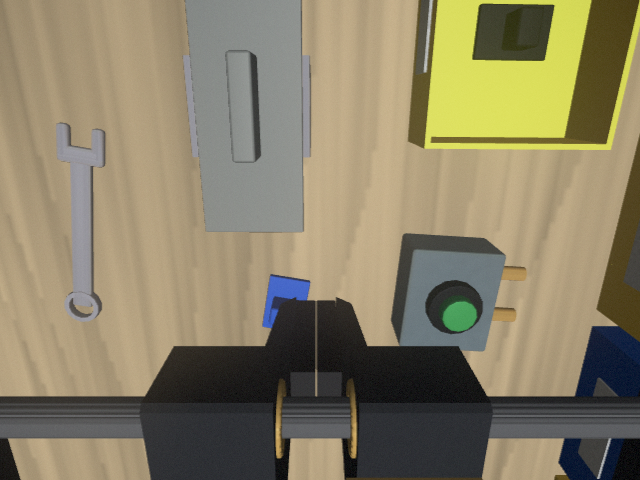

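The guard is seated (plate top 35.8, nominal 36) with both clip arms at rest width. The button is at px (460,314), about (646, -149).

Request:
{"api": "jog_arm", "payload": {"series": [[[-0.7,1,0.5,0,0,0],[-0.73,1,0.5,0,0,0],[-0.73,1,0.5,0,0,0],[-0.73,1,0.5,0,0,0],[-0.73,1,0.5,0,0,0]]]}}

```text
t: 40.98
eef_pos: [635.8, -149.6, 152.0]
tool_rot: [0.707, 0.707, 0.0, 0.001]
contact_force: [0.0, 0.0, 0.4]
width: 0.005
finger_force: 0.0
```

Request:
{"api": "jog_arm", "payload": {"series": [[[0,0.106,0.4,0,0,0],[0,0.106,0.7,0,0,0],[0,0.106,0.75,0,0,0],[0,0.106,0.75,0,0,0],[0,0.106,0.75,0,0,0]]]}}

```text
t: 41.6
eef_pos: [647.3, -150.6, 77.5]
tool_rot: [0.708, 0.707, 0.001, 0.001]
contact_force: [0.7, 0.2, -0.0]
width: 0.003
finger_force: 0.0
```

Request:
{"api": "jog_arm", "payload": {"series": [[[0,0,0.03,0,0,0],[0,0,0.06,0,0,0],[0,0,0.09,0,0,0],[0,0,0.11,0,0,0],[0,0,0.125,0,0,0],[0,0,0.14,0,0,0]]]}}

```text
t: 42.35
eef_pos: [646.7, -150.5, 61.8]
tool_rot: [0.708, 0.707, -0.0, 0.0]
contact_force: [-2.4, 0.1, 5.5]
width: 0.004
finger_force: 2.8
```

Request:
{"api": "jog_arm", "payload": {"series": [[[0,0,0.01,0,0,0],[0,0,0.02,0,0,0],[0,0,0.03,0,0,0],[0,0,0.035,0,0,0]]]}}

```text
t: 42.85
eef_pos: [646.9, -150.5, 61.2]
tool_rot: [0.707, 0.707, 0.0, 0.001]
contact_force: [-12.0, 2.7, 26.2]
width: 0.003
finger_force: 13.2
```

Request:
{"api": "jog_arm", "payload": {"series": [[[0,0,0.01,0,0,0],[0,0,0.02,0,0,0],[0,0,0.02,0,0,0]]]}}

```text
t: 43.22
eef_pos: [647.0, -150.6, 61.0]
tool_rot: [0.707, 0.707, 0.0, 0.001]
contact_force: [-19.0, 5.3, 35.4]
width: -0.001
finger_force: 18.2
```

It stopped hard at z 61 with 35 N. I need to know whether that is full travel or the collar, so I'll lift and check the heights.

Request:
{"api": "jog_arm", "payload": {"series": [[[0,0,-0.2,0,0,0],[0.3,-0.7,-0.9,0,0,0],[0.3,-0.7,-0.9,0,0,0],[0.3,-0.7,-0.9,0,0,0],[0.3,-0.7,-0.9,0,0,0]]]}}

```text
t: 43.85
eef_pos: [577.0, -120.6, 145.1]
tool_rot: [0.708, 0.707, -0.0, -0.0]
contact_force: [0.2, 0.0, 0.8]
width: 0.003
finger_force: 0.0
```

Run:
```python
from h import *
s=pose()
p,d,W,K=shot("wrist","w16")
X,Y,Z=W[...,0],W[...,1],W[...,2]
hsv=cv2.cvtColor(p,cv2.COLOR_RGB2HSV); m=(cv2.inRange(hsv,(45,120,30),(75,255,255))>0)&(abs(X-648)<60)&(abs(Y+150)<60)
top=m&(Z>np.nanmedian(Z[m])-1.5)
print("green z pct",np.nanpercentile(Z[m],[2,10,25,50,75,90,98]))
c=np.array([np.nanmean([X[top].min(),X[top].max()]),np.nanmean([Y[top].min(),Y[top].max()])]);print("top centre",c,X[top].max()-X[top].min())
r=np.hypot(X-c[0],Y-c[1])
for a,b in((0,5),(5,10),(10,13),(13,15),(15,17),(17,19),(19,21),(21,24),(24,30)):
    k=(r>=a)&(r<b)&(Z>40)&(Z<80); print(a,b,k.sum(),np.round(np.nanpercentile(Z[k],[5,50,95]),1))
v,u=np.argwhere(m).mean(0).astype(int)
cv2.imwrite("pics/w16c.png",cv2.resize(p[max(0,v-70):v+70,max(0,u-90):u+90,::-1],None,fx=3,fy=3))
```

```text
t 43.85 tcp [ 577.  -120.6  145.1] yaw of tool y -0.08 F [0.2 0.  0.8] w 0.3 ff 0.0
green z pct [64.92308819 65.55015437 66.01346077 66.44857217 66.88848921 67.33850542
 67.83316759]
top centre [ 647.10375155 -150.177933  ] 26.444759254991254
0 5 191 [65.6 66.6 67.7]
5 10 569 [65.6 66.6 67.6]
10 13 507 [65.2 66.3 67.5]
13 15 537 [55.9 60.7 66. ]
15 17 325 [55.6 56.6 57.8]
17 19 445 [55.6 56.5 57.5]
19 21 557 [55.4 56.4 57.5]
21 24 1012 [43.8 48.1 56.2]
24 30 1790 [43.6 44.6 45.7]
```

View pics/w16c.png

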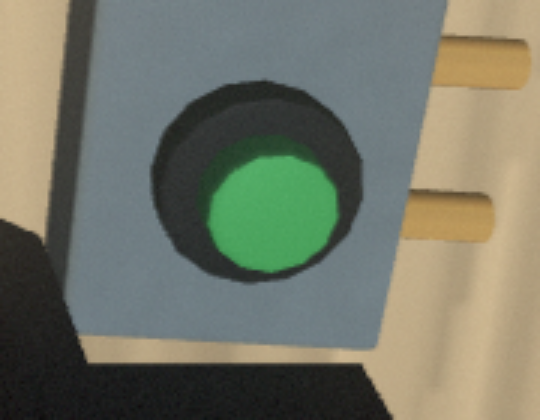

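The button top is at 66.5 and the collar at 56.5, so the hard stop at about 60.6 was full travel of roughly 6 mm, clear of the collar. It has sprung back. I'll do one last check of the guard, stub and plug, then hand in.

Request:
{"api": "jog_arm", "payload": {"series": [[[0,-0.3,-0.8,0,0,0],[0,-0.3,-0.8,0,0,0],[0,-0.3,-0.8,0,0,0],[0,-0.3,-0.8,0,0,0]]]}}

```text
t: 44.4
eef_pos: [546.8, -120.3, 224.0]
tool_rot: [0.708, 0.707, -0.001, -0.001]
contact_force: [-1.3, 0.6, 0.4]
width: 0.003
finger_force: 0.0
```

Run:
```python
from h import *
pose()
p,d,W,K=shot("scene","s17")
for l in("tube_stub","guard_handle","plug_knob","pad1_mid"): print(l,[(np.round(r["centre"]),round(r["confidence"],2)) for r in ctrl.tip_of(l,"scene")[:3]])
for b in blobs(W,50,64,(610,675,200,260),60):print("stub top",b)
for b in blobs(W,31,40,(430,545,-110,115),100):print("plate",b)
```

```text
t 44.4 tcp [ 546.8 -120.3  224. ] yaw of tool y -0.08 F [-1.3  0.6  0.4] w 0.3 ff 0.0
tube_stub [(array([648., 230.,  -1.]), 0.9)]
guard_handle [(array([486.,   4.,  54.]), 0.8)]
plug_knob [(array([673.,  53.,  31.]), 0.7), (array([ 506., -168.,   23.]), 0.62), (array([ 647., -151.,   66.]), 0.57)]
pad1_mid []
stub top (645.9, 230.9, 57.4, 37.9, 37.8, 79.9, 171)
plate (512.8, 67.0, 38.5, 62.0, 35.9, -70.1, 170)
plate (500.5, 25.0, 38.4, 75.3, 23.4, -81.0, 140)
plate (465.0, -50.1, 38.3, 82.6, 40.5, -87.2, 352)
plate (501.4, -41.0, 38.6, 48.4, 25.9, -46.5, 135)
plate (499.2, -81.2, 37.7, 44.1, 20.1, 2.9, 119)
```

View pics/s17.png

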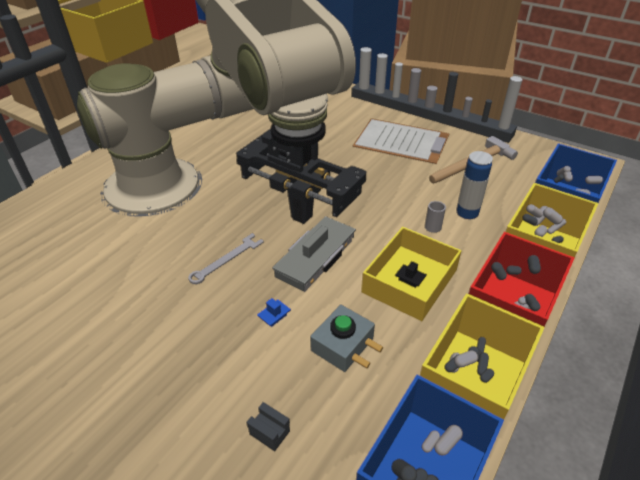

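The scene shows the plug in the bin at px (411,272), the guard seated at (315,253), the stub standing at (435,217) and no pads left over.

```bash
python3 -c "
from cell import ctrl
print(ctrl.close_job())"
```

```text
the job is handed in; nothing more can be done
None
```

I handed in the job at about 44 s: plug in the yellow bin, both pads on the bench flush in pockets 1 and 3, guard seated with its clip arms at rest, test button pressed to its stop and released, and the tube stub still standing; no verdict came back.

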